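Post an amber lump through the spring flap

TASK

Drop the brown amber lump that lies on the ledge of the plywood collecting box into the box: push the self-closing metal flap wide open with one fingertip and, while that finger keeps it open until the lump has dropped, push the lump through the doorway and off the ledge with the other finger. Only push the lump, never lift it, and do not let the lump and the flap press against each other; then take the hand away so that the flap swings fully shut. Leave the vial, the glue bottle and the needle stand beside the box where they are.

Things in the scene. Friction and masses are not known exactly. Their poses are not given: they have to be found in the camera images.
- drop_box: Plywood collecting box fixed to the table, 228 mm long (x), 128 mm wide (y). Origin: at table height under the middle of the doorway; +x points from the ledge through the doorway into the well, +y to the flap's hinge side. Doorway between two posts (inner faces y = +-52 mm, tops 75 mm above the table), open above, so that fingers pointing down can pass through it.
- flap (a joint): Spring flap closing the doorway: an upright metal leaf 4 mm thick, 98 mm long from the pin, its lower edge 47 mm and top edge 79 mm above the table. 0 = shut (leaf along the doorway), positive = swung into the space over the well, in rad, up to 1.6. A damped spring always drives it shut: about 0.15 N m when shut, 0.22 N m wide open.
- flap_mid (a point): Middle of the flap's leaf, about half-way up (62 mm above the table when shut). Moves with the flap.
- lump_center (a point): Centre (half-way up) of the brown amber lump, 20 x 33 x 17 mm, about 16 g, long side along its y axis, flat on the ledge, on the side away from the hinge (40 to 65 mm before the doorway, 17 to 30 mm to the side of its middle). The only lump on the ledge. It slides easily and falls into the well once its centre is past the ledge's end.
- vial_center (a point): Centre of the corked glass vial, 19 mm across, 48 mm tall, standing loose on the table on the hinge side of the box; to be left alone.
- glue_bottle_center (a point): Centre of the small glue bottle, 34 mm across, 86 mm tall, standing loose on the table on the hinge side of the box; to be left alone.
- needle_stand_center (a point): Centre of the cork of the needle stand (cork 40 mm across, 15 mm high, needles up to 46 mm), loose on the table on the side of the box away from the hinge; to be left alone.
- ledge_end (a point): Middle of the ledge's end, 4 mm past the doorway, at ledge height (45 mm above the table); axes as the box's. The flat ledge runs from here 104 mm back to the box's x = -100 mm, with side rails 8 mm high (inner faces y = +-56 mm). Past this edge is a sheer drop into the well.
- well (a point): Middle of the well's floor, 6 mm above the table. The well is open at the top; inside, the box's x = 4 to 120 mm, y = +-56 mm; its side and back walls end 70 mm above the table. A flatter lump is fixed in its back corner on the hinge side.
- flap_pin (a point): The flap's upright hinge pin, at ledge height, at the box's x = 0, y = +50 mm. A finger some 22 mm from the pin opens the flap wide with a short push (about 7 N there); it must be ahead of the finger that pushes the lump, since the lump passes clear of the flap only once that is open by about 1 rad.
There are look-alikes about, which are no part of the job. What is shaped like the part that bears lump_center but purple or turquoise is not meant.

How it is judged:
By the outcome, as a careful person would: the job done as asked, in the order asked, and still so for the second after the job is handed in, with the robot touching nothing.
It also fails if it takes over 42 s, if anything falls off the work surface, if the arm or the gripper's body presses on something with over 40 N, if the wrist force passes 120 N, or if a joint passes its speed limit or range.

ROBOT

A 6-joint arm with a two-finger parallel gripper is mounted at the origin on a cart in front of the work surface, level with it; the furniture and walls round the work are solid. World frame = base frame: x ahead of the robot, y to its left, z up, the work surface at z = 0. Lengths are in mm, angles in rad, forces in N, time in s.
With the tool pointing down it reaches from about 350 to 975 mm from the base axis. Payload 4.9 kg.
Tool frame: the origin (TCP) lies at the very end of the fingers, on their centre line; the grasp point (between the pads) lies 19 mm behind it; z points along the fingers, y is the direction in which the jaws open and shut (so a half turn about z gives the same grasp; the last joint's range is limited). The gripper opens to 85 mm and grips with 20 to 120 N. Pads are 22 mm wide; open, the fingers measure 114 mm over their backs; the gripper's body (76 mm by 85 mm) begins 54 mm behind the grasp point. The pads swing forward as they close: fully open they stand 13 mm farther back than shut.
Start: joints at [-1.442, 0.053, 1.613, -0, 1.476, -0.119], TCP at [153.291, -605.891, 231.304] pointing down, gripper open.
Joint ranges: [-3.01, 3.01], [-1.01, 2.22], [0.06, 2.58], [-1.02, 4.17], [0.09, 2.62], [-3.14, 3.14]. Speed limits (rad/s): [2.57, 2.57, 3.14, 3.14, 3.14, 3.14].

INTERFACE

Orientations are given as a rotation vector (axis times angle).
In Python, from plant import * gives the robot as it stands.
- The arm moves only by the tool apply_moves, never from a script. Its argument "increments" is a list that holds one entry, the list of rows, each a list of 7 numbers: the shift along the tool's x, y, z in cm, then the turn, a rotation vector about the tool's x, y, z in degrees, then the opening, from 0 (shut) to 1 (fully open). In form: [[[dx, dy, dz, rx, ry, rz, grip], ...]]. A call has 1 to 8 rows; each row shifts and turns the pose as measured when the row begins, along the tool's axes as they then stand; what a row does not reach is not made up. A row lasts 1/8 s, in which the tool goes at most 62.5 mm and 10.7 degrees, less where a joint would pass 70% of its speed; a pose out of reach is approached as far as the arm can. A call with a gripper value outside its range is refused whole. The fingers move at their own pace and stop on an object; "squeeze" is the grip in N (left out, the last holds). Time passes only in rows, so rows that do not move let the fingers close. It gives the time, the measured TCP pose, the force and the opening at its end, in the units of the state.
- get_obs(): the state, without advancing time (a new reading comes with each control period).
- read_camera(name): name is "side" or "top" or "wrist"; returns the picture (480x640x3 uint8, red, green, blue); there is no depth.
- camera_params(name): a dict with "mtx" (3x3 intrinsics, pixels), "extrinsics" (4x4, takes a point from world to camera coordinates). Camera axes: x right, y up, looking along -z (the intrinsics and any distortion apply to the point x, -y, -z); pixel columns grow to the right and rows downward; lengths in mm; the calibration is good to about 2 mm. A picture is of the moment at which its call begins: read the wrist's pose just before it. camera_params takes no time and is no camera call; for the wrist camera it gives the pose at the moment of the call.
- finish_job(): hands the job in, once; it reports no verdict.
The state is a dict: "t": time; "joint_pos": joint angles; "joint_velocities": joint speeds; "joint_torque": joint torques, N m; "ee_pos": TCP position; "tcp_rot": TCP orientation; "contact_force": force on the tool from outside, world axes, zero at the start; "ft_torque": the same for the moment, N m; "finger_gap": finger opening in mm.
Only numpy, scipy, OpenCV 4.12 (cv2) and the standard library are available. Lean on these libraries where they do the work, as an engineer would, in place of code of your own. Each camera call takes 0.05 s, during which the arm holds its last target. There are 200 camera calls.

## Working session

There is one attempt and no reset: what is moved stays moved. The work goes in short steps, Python scripts to look and compute and a tool call to move; the robot and the scene stay as the last step left them, time stands still between calls to the robot, and variables do not carry over. Pictures are saved under pics/ and viewed, about 8 in all and at most 12, crops included, and the job is handed in when it is done.

Besides the shell and the picture viewer there is one more tool, called after ">>>" by a JSON object that holds its "fn" and its "kwargs". apply_moves: Moves the arm, as the interface text tells. Its arguments: {"type":"object","properties":{"increments":{"type":"array"},"squeeze":{"type":"number"}},"required":["increments"]}

```bash
mkdir -p pics
python3 - <<'E'
from plant import *
import cv2,numpy as np
o=get_obs();print(o)
a=read_camera("top");b=read_camera("side")
cv2.imwrite("pics/top.png",a[:,:,::-1]);cv2.imwrite("pics/side.png",b[:,:,::-1])
for n in("top","side","wrist"):
  p=camera_params(n);print(n,{k:np.round(v,3).tolist() if not isinstance(v,str) else v for k,v in p.items()})
E
```

```text
{'t': 0.0, 'joint_pos': array([-1.44204876e+00,  5.33806395e-02,  1.61429944e+00, -1.27776042e-05,
        1.47599070e+00, -1.19015699e-01]), 'joint_velocities': array([-0.0007079 , -0.00091913,  0.00035939, -0.00256204, -0.00145386,
        0.00097907]), 'joint_torque': array([-4.01952420e-04, -3.93677616e+01, -3.70177853e+01, -4.10254358e-05,
        6.98913209e-03,  1.87740831e-06]), 'ee_pos': array([ 153.17939699, -605.29512677,  230.04502476]), 'tcp_rot': array([-3.11545464e+00, -3.87936075e-01,  3.58387891e-05]), 'contact_force': array([-0.27054944, -1.29157389, -0.61562194]), 'ft_torque': array([-0.02243099, -0.02034682,  0.05379539]), 'finger_gap': 85.20269244755256}
top {'mtx': [[618.82, 0.0, 320.858], [0.0, 618.82, 242.203], [0.0, 0.0, 1.0]], 'extrinsics': [[0.079, -0.997, -0.004, -176.267], [0.973, 0.076, 0.217, -575.388], [-0.216, -0.02, 0.976, -822.801], [0.0, 0.0, 0.0, 1.0]]}
side {'mtx': [[604.894, 0.0, 331.387], [0.0, 604.894, 234.605], [0.0, 0.0, 1.0]], 'extrinsics': [[-0.845, -0.535, -0.001, 393.266], [0.226, -0.36, 0.905, -248.56], [-0.484, 0.765, 0.425, -509.508], [0.0, 0.0, 0.0, 1.0]]}
wrist {'mtx': [[332.065, 0.0, 314.265], [0.0, 332.065, 238.119], [0.0, 0.0, 1.0]], 'extrinsics': [[0.246, -0.969, -0.002, -625.211], [0.923, 0.235, -0.305, 40.408], [0.296, 0.074, 0.952, -380.47], [0.0, 0.0, 0.0, 1.0]]}
```

View pics/top.png

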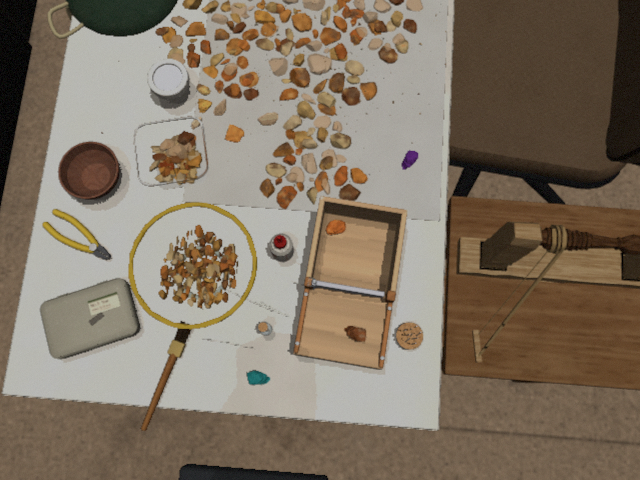

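View pics/side.png

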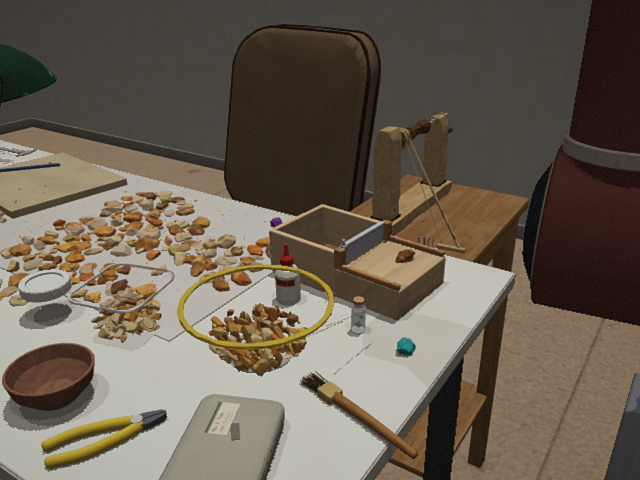

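The top view shows the box at about (300–405, 198–367). Its doorway with the light metal flap runs from (308,285) to (391,295), and the hinge side still has to be confirmed.

Candidates for the lump:
- Brown lump on the ledge at (356,334).
- Orange lump fixed in the well's back corner at (336,227).
- Purple lump at (410,159).
- Turquoise lump at (258,378).

The brown one on the ledge fits the description. I'll confirm it in a crop.

```bash
cat > h.py <<'E'
from plant import *
import cv2,numpy as np
def ray(n,u,v,z):
    p=camera_params(n);M=p["mtx"];E=np.array(p["extrinsics"])
    d=np.array([(u-M[0][2])/M[0][0],-(v-M[1][2])/M[1][1],-1.])
    R=E[:3,:3];c=-R.T@E[:3,3];w=R.T@d
    return c+w*(z-c[2])/w[2]
def proj(n,P):
    p=camera_params(n);M=p["mtx"];E=np.array(p["extrinsics"])
    q=E[:3,:3]@np.array(P)+E[:3,3];q=q/-q[2]
    return np.array([M[0][0]*q[0]+M[0][2],-M[1][1]*q[1]+M[1][2]])
E
python3 - <<'E'
from h import *
a=cv2.imread("pics/top.png")
cv2.imwrite("pics/crop.png",cv2.resize(a[185:385,230:440],None,fx=3.0,fy=3.0,interpolation=cv2.INTER_CUBIC)[:600])
for nm,u,v,z in [("fl",296,355,53),("fr",383,367,53),("bl",321,198,70),("br",406,210,70),("postL",308,285,75),("postR",391,295,75),("lump",356,334,54),("glue",281,247,60),("vial",264,328,24),("stand",409,335,8)]:
    print(nm,ray("top",u,v,z).round(1))
hsv=cv2.cvtColor(a,cv2.COLOR_BGR2HSV)
print(hsv[334,356],hsv[345,330])
m=cv2.inRange(hsv,(0,120,20),(20,255,160));m2=np.zeros_like(m);m2[315:355,335:378]=m[315:355,335:378]
c=max(cv2.findContours(m2,0,2)[0],key=cv2.contourArea);print(cv2.contourArea(c),cv2.minAreaRect(c),cv2.boundingRect(c))
E
```

```text
fl [ 426.6 -108.7   53. ]
fr [ 419.8 -230.3   53. ]
bl [ 651. -126.   70.]
br [ 642.5 -249.1   70. ]
postL [ 522.6 -118.    75. ]
postR [ 517.6 -233.7   75. ]
lump [ 462. -190.   54.]
glue [576.6 -74.3  60. ]
vial [462.4 -57.7  24. ]
stand [ 470.1 -270.     8. ]
[ 11 166 100] [ 16  99 172]
215.5 ((354.50006103515625, 333.5), (22.886165618896484, 13.558155059814453), 12.52880573272705) (344, 326, 22, 16)
```

View pics/crop.png

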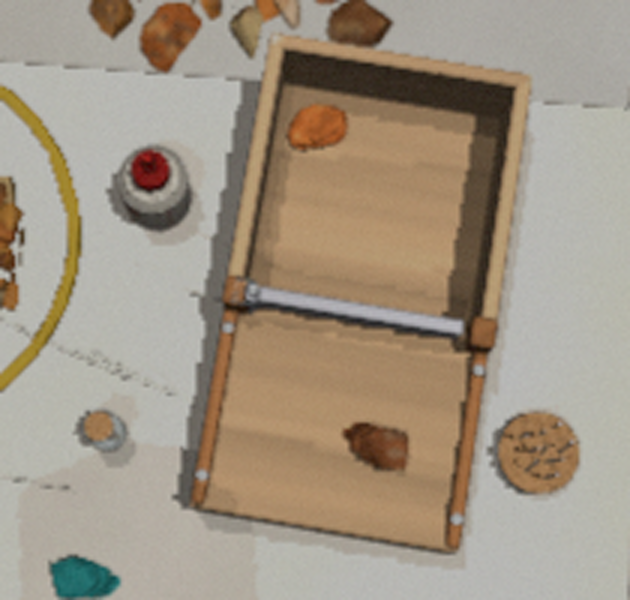

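The crop confirms it: the brown lump is on the ledge at crop (378,446), full-image (356,334), on the side away from the hinge. The hinge pin is at the left post, crop (253,292), so box +y is roughly world +y. Next I fit the box pose.

```bash
cat >> h.py <<'E'
def fit():
    px=[(308.7,282,75,0,58),(391,295.3,75,0,-58),(321,197.7,70,128,64),(406.7,210.3,70,128,-64),(295,353.3,53,-100,64),(382,368.3,53,-100,-64)]
    W=np.array([ray("top",u,v,z)[:2] for u,v,z,_,_ in px]);B=np.array([p[3:] for p in px],float)
    mw,mb=W.mean(0),B.mean(0)
    U,S,Vt=np.linalg.svd((B-mb).T@(W-mw));R=(Vt.T@U.T);t=mw-R@mb
    return R,t,(W-t)@R-B
R,t,res=fit()
tob=lambda P:(np.array(P)[:2]-t)@R
tow=lambda b:R@np.array(b)+t
E
python3 - <<'E'
from h import *
print("t",t,"yaw",np.degrees(np.arctan2(R[1,0],R[0,0])));print(res.round(1))
for u,v in((354.5,333.5),(356,334)):
  print("lump",tob(ray("top",u,v,57)).round(1))
# lump hull rect on plane z=56
a=cv2.imread("pics/top.png");hsv=cv2.cvtColor(a,cv2.COLOR_BGR2HSV)
m=cv2.inRange(hsv,(0,115,10),(25,255,135));m2=np.zeros_like(m);m2[315:355,335:378]=m[315:355,335:378]
c=max(cv2.findContours(m2,0,1)[0],key=cv2.contourArea)
P=np.array([tob(ray("top",*q[0],56)) for q in c],np.float32);print(cv2.minAreaRect(P),P.min(0),P.max(0))
print("glue",tob(ray("top",281,247,60)),"vial",tob(ray("top",264,328,30)),"stand",tob(ray("top",409,335,12)))
# plan
phi=np.radians(53);S=80
l=tob(ray("top",355,334,56))
print("TCP world for box (-40,0):",tow((-40,0)))
E
```

```text
t [ 521.42753946 -176.60381432] yaw -4.997777383508254
[[ 0.4  0.2]
 [ 0.8  0.7]
 [-2.9 -2.2]
 [-1.3  1.3]
 [ 1.7 -2.8]
 [ 1.4  2.8]]
lump [-58.  -16.2]
lump [-58.3 -18.4]
((-57.687828063964844, -16.37211799621582), (31.642784118652344, 18.86909294128418), 85.48310852050781) [-67.53711  -31.825258] [-47.92246     -0.78325075]
glue [ 46.02459353 106.73574236] vial [-69.52349351 112.67152624] stand [-43.34899037 -97.00577517]
TCP world for box (-40,0): [ 481.57961633 -173.11913039]
```

Box fit: yaw −5°, residuals under 3 mm. The lump is at about (−58, −17) in box coordinates, nearly square to it. Plan: tool turned so A→B lies along box −(sin55°, cos55°), opening about 60 mm, A at (−24, 28) and B at (−86, −15). Approaching high first.

>>> {"fn": "apply_moves", "kwargs": {"increments": [[[2.85, -4.0, 0, 0, 0, 0, 0.71], [2.85, -4.0, 0, 0, 0, 0, 0.71], [2.85, -4.0, 0, 0, 0, 0, 0.71], [2.85, -4.0, 0, 0, 0, 0, 0.71], [2.85, -4.0, 0, 0, 0, 0, 0.71], [2.85, -4.0, 0, 0, 0, 0, 0.71]]]}}

```text
t: 0.85
ee_pos: [261.3, -323.5, 226.9]
tcp_rot: [-3.11, -0.378, 0.0]
contact_force: [-0.0, 0.5, 0.3]
finger_gap: 60.9
```

>>> {"fn": "apply_moves", "kwargs": {"increments": [[[4.8, -2.0, 0, 0, 0, 0, 0.71], [4.8, -2.0, 0, 0, 0, 0, 0.71], [4.8, -2.0, 0, 0, 0, 0, 0.71], [4.8, -2.0, 0, 0, 0, 0, 0.71], [4.8, -2.0, 0, 0, 0, 0, 0.71]]]}}

```text
t: 1.48
ee_pos: [474.2, -161.8, 226.5]
tcp_rot: [-3.112, -0.376, -0.0]
contact_force: [-0.4, -0.8, 0.4]
finger_gap: 60.9
```

>>> {"fn": "apply_moves", "kwargs": {"increments": [[[0, 0, 0, 0, 0, 9.5, 0.71], [0, 0, 0, 0, 0, 9.5, 0.71], [0, 0, 0, 0, 0, 9.5, 0.71], [0, 0, 0, 0, 0, 9.5, 0.71], [0, 0, 0, 0, 0, 9.5, 0.71], [0, 0, 0, 0, 0, 9.5, 0.71], [0, 0, 0, 0, 0, 9.5, 0.71], [0, 0, 0, 0, 0, 9.5, 0.71]]]}}

```text
t: 2.48
ee_pos: [474.3, -156.7, 221.2]
tcp_rot: [-2.656, 1.669, 0.022]
contact_force: [-1.2, 0.2, -0.3]
finger_gap: 60.3
```

```bash
cat >> h.py <<'E'
from scipy.spatial.transform import Rotation as Ro
def where():
    o=get_obs();Q=Ro.from_rotvec(o["tcp_rot"]).as_matrix()
    print("t",o["t"],"tcp",o["ee_pos"].round(1),"box",tob(o["ee_pos"]).round(1),"F",o["contact_force"].round(1),"gap",round(o["finger_gap"],1))
    ty=Q[:2,1]@R;tx=Q[:2,0]@R;S=o["finger_gap"]+14.5
    b=tob(o["ee_pos"]);print("ty box angle",np.degrees(np.arctan2(ty[1],ty[0])),"A",(b-ty*S/2).round(1),"B",(b+ty*S/2).round(1),"z axis",Q[:,2].round(3))
    return o,Q
def tool(Q,dbox,dz=0):
    w=np.r_[R@np.array(dbox,float),dz];return (Q.T@w/10).round(2)
E
python3 - <<'E'
from h import *
o,Q=where();print(tool(Q,np.array([-55,6.5])-tob(o["ee_pos"])))
im=read_camera("wrist");cv2.imwrite("pics/w1.png",im[:,:,::-1])
print("lump pred",proj("wrist",[*tow((-58,-17)),56]),"pin",proj("wrist",[*tow((0,50)),79]),"ends",proj("wrist",[*tow((0,-52)),75]),proj("wrist",[*tow((0,52)),75]))
E
```

```text
t 2.475 tcp [ 474.3 -156.7  221.2] box [-48.6  15.7] F [-1.2  0.2 -0.3] gap 60.3
ty box angle -149.29902590829863 A [-16.5  34.8] B [-80.8  -3.4] z axis [-0.009  0.012 -1.   ]
[ 0.47  1.02 -0.  ]
lump pred [339.80677996 191.8078036 ] pin [247.02614244 227.95701776] ends [304.25012355 124.09982163] [246.85642603 228.50072237]
```

View pics/w1.png

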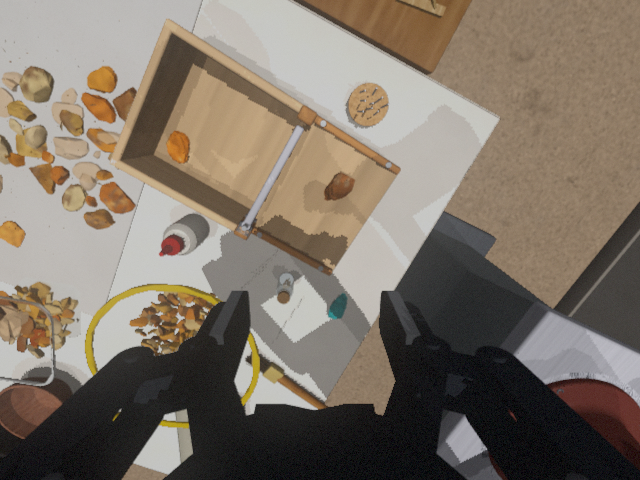

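The wrist view shows the lump at (340,186) against a predicted (340,192). The non-hinge post is at (308,114) and the pin at (245,230). All are consistent, and the lump is perhaps 2 mm further to −y. Next I correct the yaw and recompute.

>>> {"fn": "apply_moves", "kwargs": {"increments": [[[0.47, 1.1, 0, 0, 0, -4.3, 0.71], [0, 0, 0, 0, 0, 0, 0.71]]]}}

```text
t: 2.78
ee_pos: [465.9, -165.4, 220.1]
tcp_rot: [-2.718, 1.565, 0.024]
contact_force: [-0.1, 0.4, 0.1]
finger_gap: 60.7
```

Run:
```python
from h import *
o,Q=where();print(tool(Q,np.array([-55.4,5.4])-tob(o["ee_pos"])))
```

```text
t 2.775 tcp [ 465.9 -165.4  220.1] box [-56.3   6.3] F [-0.1  0.4  0.1] gap 60.7
ty box angle -144.8751323103227 A [-25.6  27.9] B [-87.1 -15.3] z axis [-0.011  0.012 -1.   ]
[ 0.13 -0.03 -0.  ]
```

>>> {"fn": "apply_moves", "kwargs": {"increments": [[[0.1, 0, 4.0, 0, 0, 0, 0.71], [0.1, 0, 4.0, 0, 0, 0, 0.71], [0.1, 0, 4.0, 0, 0, 0, 0.71], [0.1, -0.1, 3.0, 0, 0, 0, 0.71], [0, 0, 1.5, 0, 0, 0, 0.71], [0, 0, 0, 0, 0, 0, 0.71]]]}}

```text
t: 3.52
ee_pos: [469.2, -165.6, 51.8]
tcp_rot: [-2.717, 1.562, 0.018]
contact_force: [-0.2, -0.4, 0.6]
finger_gap: 60.8
```

Run:
```python
from h import *
o,Q=where()
im=read_camera("side");cv2.imwrite("pics/s2.png",cv2.resize(im[190:340,230:480,::-1],None,fx=3,fy=3,interpolation=cv2.INTER_CUBIC))
for b in((-86,-16),(-25,27)):
  for z in (45,55): print(b,z,((proj("side",[*tow(b),z])-[230,190])*3).round())
```

```text
t 3.525 tcp [ 469.2 -165.6   51.8] box [-53.    6.4] F [-0.2 -0.4  0.6] gap 60.8
ty box angle -144.78284300852573 A [-22.2  28.1] B [-83.7 -15.3] z axis [-0.007  0.012 -1.   ]
(-86, -16) 45 [574. 227.]
(-86, -16) 55 [575. 207.]
(-25, 27) 45 [413. 224.]
(-25, 27) 55 [413. 205.]
```

View pics/s2.png

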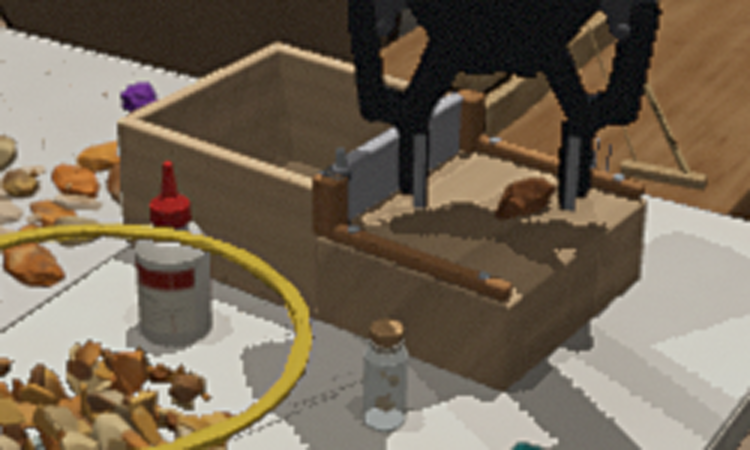

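The side view shows both tips over the ledge: A at crop (415,206) and B at (570,208) behind the lump at (525,197). Tip height is about 54 mm, so I lower 4 mm and start pushing.

>>> {"fn": "apply_moves", "kwargs": {"increments": [[[0, 0, 0.4, 0, 0, 0, 0.71], [0.35, -0.49, 0, 0, 0, 0, 0.71], [0.35, -0.49, 0, 0, 0, 0, 0.71], [0.35, -0.49, 0, 0, 0, 0, 0.71], [0.35, -0.49, 0, 0, 0, 0, 0.71]]]}}

```text
t: 4.2
ee_pos: [492.4, -168.5, 51.9]
tcp_rot: [-2.723, 1.561, 0.029]
contact_force: [-10.9, 2.9, 6.8]
finger_gap: 60.5
```

Run:
```python
from h import *
o,Q=where()
im=read_camera("side")[190:310,300:450,::-1];w=read_camera("wrist")[180:480,120:520,::-1]
a=cv2.resize(im,(375,300),interpolation=cv2.INTER_CUBIC)
cv2.imwrite("pics/s3.png",np.hstack([a,w]))
```

```text
t 4.2 tcp [ 492.4 -168.5   51.9] box [-29.6   5.5] F [-10.9   2.9   6.8] gap 60.5
ty box angle -144.6309322190526 A [ 1.  27.2] B [-60.2 -16.2] z axis [-0.015  0.011 -1.   ]
```

View pics/s3.png

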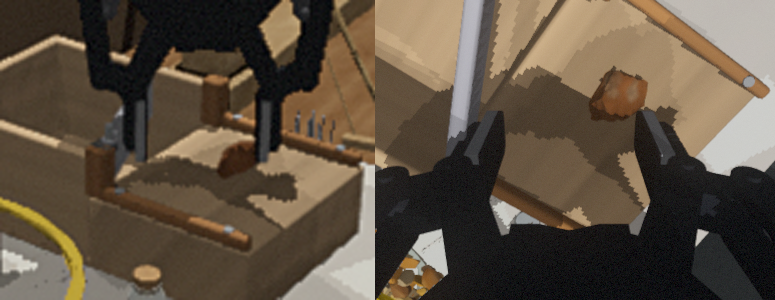

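The picture shows the flap being opened by A, and the lump at the B pad and slightly turned (wrist crop (620,92)). Fz is +7 N and z didn't drop, so I hold for a row to check for ledge contact.

>>> {"fn": "apply_moves", "kwargs": {"increments": [[[0, 0, 0, 0, 0, 0, 0.71]]]}}

```text
t: 4.42
ee_pos: [492.2, -168.6, 52.0]
tcp_rot: [-2.725, 1.56, 0.031]
contact_force: [-5.9, -1.2, 2.8]
finger_gap: 60.7
```

Run:
```python
from h import *
o,Q=where()
c=[]
for n,r in(("side",None),("wrist",None)):
  im=read_camera(n);hsv=cv2.cvtColor(im,cv2.COLOR_RGB2HSV);m=cv2.inRange(hsv,(3,150,30),(14,255,200))
  p0=proj(n,[*tow((-45,-19)),54]);print(n,"pred",p0)
  mm=np.zeros_like(m);x,y=int(p0[0]),int(p0[1]);w=25 if n=="side" else 55
  mm[max(y-w,0):y+w,max(x-w,0):x+w]=m[max(y-w,0):y+w,max(x-w,0):x+w]
  k=max(cv2.findContours(mm,0,2)[0],key=cv2.contourArea)
  P=np.array([tob(ray(n,*q[0],54)) for q in k],np.float32)
  print(cv2.contourArea(k),cv2.boundingRect(k),cv2.minAreaRect(P))
# tip A / ledge check: project tip at B in wrist
```

```text
t 4.425 tcp [ 492.2 -168.6   52. ] box [-29.8   5.4] F [-5.9 -1.2  2.8] gap 60.7
ty box angle -144.59019354260866 A [ 0.9 27.2] B [-60.5 -16.4] z axis [-0.016  0.011 -1.   ]
side pred [397.45869706 250.99341771]
124.0 (387, 247, 15, 14) ((-45.830963134765625, -10.243278503417969), (17.882047653198242, 44.6005973815918), 24.036855697631836)
wrist pred [370.02766415 284.32050001]
1202.0 (332, 252, 58, 49) ((-39.92160415649414, -18.786705017089844), (30.487096786499023, 20.251588821411133), 74.00365447998047)
```

The lump is now at about (−40, −19) and has turned 12°, with its +y end forward. That means contact is slightly on the +y side of its centre, so I back off a little, shift 7 mm to −y and go on.

>>> {"fn": "apply_moves", "kwargs": {"increments": [[[0.4, 0.65, 0.2, 0, 0, 0, 0.71], [0.29, -0.41, 0.1, 0, 0, 0, 0.71], [0.29, -0.41, 0, 0, 0, 0, 0.71], [0.29, -0.41, 0, 0, 0, 0, 0.71], [0, 0, 0, 0, 0, 0, 0.71]]]}}

```text
t: 5.15
ee_pos: [499.1, -176.9, 48.2]
tcp_rot: [2.724, -1.556, -0.054]
contact_force: [-5.1, -0.6, 3.3]
finger_gap: 60.7
```

```bash
cat > lk.py <<'E'
from h import *
import sys
o,Q=where()
im=read_camera("wrist");hsv=cv2.cvtColor(im,cv2.COLOR_RGB2HSV);m=cv2.inRange(hsv,(3,150,30),(14,255,200))
x,y=proj("wrist",[*tow((float(sys.argv[1]),float(sys.argv[2]))),54]).astype(int);w=55
mm=np.zeros_like(m);mm[max(y-w,0):y+w,max(x-w,0):x+w]=m[max(y-w,0):y+w,max(x-w,0):x+w]
k=max(cv2.findContours(mm,0,2)[0],key=cv2.contourArea)
P=np.array([tob(ray("wrist",*q[0],54)) for q in k],np.float32)
print(x,y,cv2.contourArea(k),cv2.boundingRect(k),cv2.minAreaRect(P))
s=read_camera("side")
cv2.imwrite(sys.argv[3],np.hstack([cv2.resize(s[190:310,300:450,::-1],(375,300),interpolation=cv2.INTER_CUBIC),im[180:480,120:520,::-1]]))
E
python3 lk.py -30 -19 pics/s4.png
```

```text
t 5.15 tcp [ 499.1 -176.9   48.2] box [-22.2  -2.3] F [-5.1 -0.6  3.3] gap 60.7
ty box angle -144.46450260621938 A [ 8.4 19.6] B [-52.8 -24.1] z axis [-0.032  0.014 -0.999]
348 292 567.0 (330, 276, 50, 47) ((-36.11622619628906, -17.14055061340332), (26.370468139648438, 19.870662689208984), 63.06044006347656)
```

View pics/s4.png

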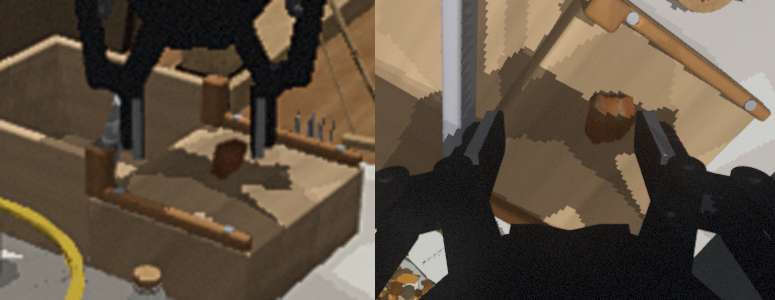

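B now touches the −y half of the lump, which should turn it back. The lump is at wrist crop (610,117), B's tip at (640,112), and the flap is opening. I level the tool tilt and continue.

>>> {"fn": "apply_moves", "kwargs": {"increments": [[[0.29, -0.41, 0, 1.2, 1.6, 0, 0.71], [0.29, -0.41, 0, 0, 0, 0, 0.71], [0.15, -0.2, 0, 0, 0, 0, 0.71], [0, 0, 0, 0, 0, 0, 0.71]]]}}

```text
t: 5.75
ee_pos: [505.8, -178.8, 46.1]
tcp_rot: [2.724, -1.553, -0.023]
contact_force: [-6.8, -1.8, 4.4]
finger_gap: 60.6
```

```bash
python3 lk.py -25 -17 pics/s5.png
```

```text
t 5.75 tcp [ 505.8 -178.8   46.1] box [-15.4  -3.5] F [-6.8 -1.8  4.4] gap 60.6
ty box angle -144.37796060882206 A [15.1 18.3] B [-45.9 -25.4] z axis [-0.016  0.002 -1.   ]
347 301 305.5 (336, 307, 39, 28) ((-32.5181770324707, -11.5570068359375), (14.039191246032715, 17.08519744873047), 72.73493194580078)
```

View pics/s5.png

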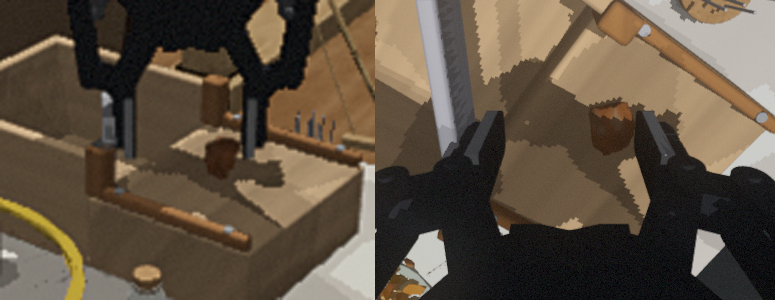

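The lump has settled flush against B's pad at wrist crop (611,127), with the flap about half open. I continue along +x with a little +y, in line with the pad normal.

>>> {"fn": "apply_moves", "kwargs": {"increments": [[[0.2, -0.6, -0.1, 0, 0, 0, 0.71], [0.2, -0.6, 0, 0, 0, 0, 0.71], [0.2, -0.6, 0, 0, 0, 0, 0.71], [0, 0, 0, 0, 0, 0, 0.71]]]}}

```text
t: 6.35
ee_pos: [516.7, -177.1, 44.4]
tcp_rot: [2.714, -1.544, -0.051]
contact_force: [-5.2, -3.0, 3.8]
finger_gap: 60.5
```

```bash
sed -i 's/(3,150,30),(14,255,200)/(2,140,12),(14,255,210)/' lk.py; python3 lk.py -20 -8 pics/s6.png
```

```text
t 6.35 tcp [ 516.7 -177.1   44.4] box [-4.7 -0.9] F [-5.2 -3.   3.8] gap 60.5
ty box angle -144.24360117172088 A [25.7 21. ] B [-35.1 -22.8] z axis [-0.038 -0.    -0.999]
349 319 959.5 (333, 289, 45, 53) ((-21.528141021728516, -11.347782135009766), (17.598726272583008, 27.17680549621582), 53.097476959228516)
```

View pics/s6.png

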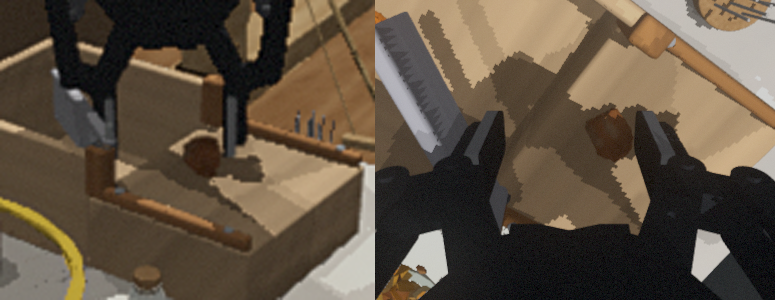

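The lump is at about (−21, −11), flush on B, and the flap is at about 1.07 rad, well clear of it. I level the tool and push on.

>>> {"fn": "apply_moves", "kwargs": {"increments": [[[0.2, -0.6, -0.3, 1.9, 1.1, 0, 0.71], [0.22, -0.7, -0.1, 0, 0, 0, 0.71], [0.22, -0.7, -0.05, 0.3, 0.2, 0, 0.71], [0, 0, 0, 0, 0, 0, 0.71]]]}}

```text
t: 6.95
ee_pos: [530.5, -176.2, 44.9]
tcp_rot: [2.723, -1.548, -0.01]
contact_force: [-3.8, -2.9, 2.5]
finger_gap: 60.7
```

```bash
python3 lk.py -7 -5 pics/s7.png
```

```text
t 6.95 tcp [ 530.5 -176.2   44.9] box [9.  1.2] F [-3.8 -2.9  2.5] gap 60.7
ty box angle -144.23115395129884 A [39.5 23.1] B [-21.5 -20.8] z axis [-0.01  -0.005 -1.   ]
349 321 1295.0 (329, 296, 48, 51) ((-9.718801498413086, -5.143953323364258), (17.293333053588867, 27.30978775024414), 64.83687591552734)
```

>>> {"fn": "apply_moves", "kwargs": {"increments": [[[0.3, -0.7, -0.05, 0.2, 0.1, 0, 0.71], [0.3, -0.7, -0.1, 0.3, 0.2, 0, 0.71], [0.3, -0.7, -0.05, 0.3, 0.2, 0, 0.71], [0.3, -0.7, -0.05, 0.3, 0.2, 0, 0.71], [0, 0, 0, 0, 0, 0, 0.71]]]}}

```text
t: 7.68
ee_pos: [558.1, -176.2, 45.3]
tcp_rot: [2.724, -1.551, 0.015]
contact_force: [-1.4, -2.4, -1.7]
finger_gap: 60.6
```

```bash
python3 lk.py 10 -2 pics/s8.png
```

```text
t 7.675 tcp [ 558.1 -176.2   45.3] box [36.5  3.6] F [-1.4 -2.4 -1.7] gap 60.6
ty box angle -144.30114313496924 A [67.  25.5] B [  6.  -18.3] z axis [ 0.005 -0.011 -1.   ]
366 333 1543.0 (330, 313, 59, 51) ((10.509729385375977, 3.301426887512207), (18.002403259277344, 34.91257095336914), 86.39376831054688)
```

View pics/s8.png

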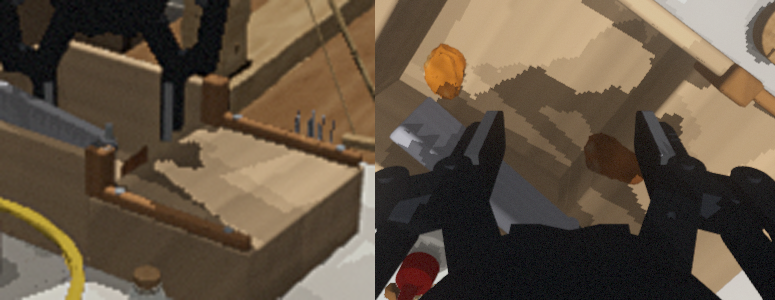

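The flap is wide open and the lump is at or over the ledge's end (wrist crop (613,158), side crop (130,160)). I hold briefly and triangulate its height before releasing anything.

>>> {"fn": "apply_moves", "kwargs": {"increments": [[[0, 0, 0, 0, 0, 0, 0.71], [0, 0, 0, 0, 0, 0, 0.71], [0, 0, 0, 0, 0, 0, 0.71]]]}}

```text
t: 8.15
ee_pos: [558.0, -176.4, 45.4]
tcp_rot: [2.724, -1.551, 0.017]
contact_force: [-0.3, -3.1, -0.9]
finger_gap: 60.5
```

```bash
python3 lk.py 10 3 pics/s9.png
python3 - <<'E'
from h import *
for z in(15,54):
  for b in((10,3),(20,3)):
    print(z,b,proj("wrist",[*tow(b),z]).round(),(proj("side",[*tow(b),z])-[300,190])*2.5)
E
```

```text
t 8.15 tcp [ 558.  -176.4   45.4] box [36.5  3.4] F [-0.3 -3.1 -0.9] gap 60.5
ty box angle -144.3249352182046 A [66.9 25.3] B [  6.  -18.5] z axis [ 0.006 -0.011 -1.   ]
359 340 216.0 (304, 285, 12, 26) ((42.3349494934082, -1.5525579452514648), (4.978533744812012, 12.564815521240234), 35.223533630371094)
15 (10, 3) [351. 302.] [141.48280306 199.50571008]
15 (20, 3) [337. 293.] [127.73026768 194.6555553 ]
54 (10, 3) [360. 341.] [142.58709751 140.32636392]
54 (20, 3) [343. 330.] [128.56973067 135.75332621]
```

View pics/s9.png

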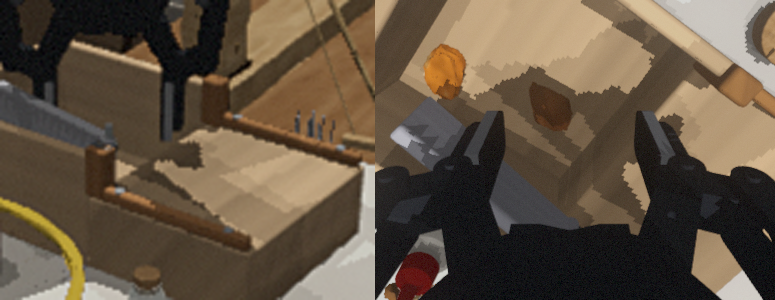

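The lump has dropped. It lies on the well floor at wrist crop (550,107) and is gone from the ledge in the side view. Lifting straight up to release the flap.

>>> {"fn": "apply_moves", "kwargs": {"increments": [[[0, 0, -3, 0, 0, 0, 0.71], [0, 0, -4, 0, 0, 0, 0.71], [0, 0, -5, 0, 0, 0, 0.71], [0, 0, -5, 0, 0, 0, 0.71], [0, 0, -3, 0, 0, 0, 0.71], [-4, 0, 0, 0, 0, 0, 0.71], [-5, 0, 0, 0, 0, 0, 0.71], [-5, 0, 0, 0, 0, 0, 0.71]]]}}

```text
t: 9.25
ee_pos: [487.0, -47.3, 254.2]
tcp_rot: [-2.722, 1.55, -0.021]
contact_force: [-0.7, 1.0, -0.5]
finger_gap: 60.6
```

Run:
```python
from h import *
where()
s=read_camera("side");t_=read_camera("top")
cv2.imwrite("pics/end.png",np.hstack([cv2.resize(s[190:350,240:480,::-1],(400,267)),cv2.resize(t_[185:385,230:440,::-1],(280,267))]))
```

```text
t 9.25 tcp [487.  -47.3 254.2] box [-45.5 125.8] F [-0.7  1.  -0.5] gap 60.6
ty box angle -144.30916534749673 A [-15.  147.7] B [-76.  103.9] z axis [ 0.016  0.001 -1.   ]
```

View pics/end.png

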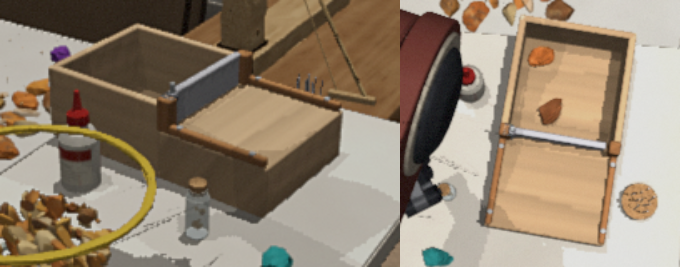

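The flap is shut, the lump is in the well at (550,110) of the right half, and the vial, bottle and stand are in place. I hold a moment to let it settle, then hand in.

>>> {"fn": "apply_moves", "kwargs": {"increments": [[[0, 0, 0, 0, 0, 0, 0.71], [0, 0, 0, 0, 0, 0, 0.71], [0, 0, 0, 0, 0, 0, 0.71], [0, 0, 0, 0, 0, 0, 0.71], [0, 0, 0, 0, 0, 0, 0.71], [0, 0, 0, 0, 0, 0, 0.71], [0, 0, 0, 0, 0, 0, 0.71], [0, 0, 0, 0, 0, 0, 0.71]]]}}

```text
t: 10.35
ee_pos: [487.5, -46.4, 254.2]
tcp_rot: [-2.722, 1.545, -0.02]
contact_force: [-1.0, 0.3, -0.5]
finger_gap: 61.0
```

```bash
python3 -c "
from plant import *
print(get_obs()['t'],finish_job())"
```

```text
the job is handed in; nothing more can be done
10.35 None
```

The brown lump is in the well and the flap has swung shut. I handed the job in at 10.35 s. One finger pushed the flap open to an estimated 1.3 rad or more and held it there. The other finger, trailing behind, pushed the lump through the doorway and off the ledge, and then I lifted the hand straight up.

- **Last checks:** the final side and top pictures show the lump on the well floor and the flap shut. The vial, glue bottle and needle stand look unmoved, and the hand is clear, with about 1 N or less on it.
- **Deviations:** the lump turned about 35–40° as it was pushed, and I shifted the hand sideways once to correct this. I judged its clearance from the flap from pictures and geometry, not from a contact reading. The highest force I read was about 13 N, mostly from the flap spring. The flap was still opening while the lump was already moving along the ledge, but it was at about 1.25 rad before the lump reached the doorway.

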